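# Set the preload of a battery cell with a T-key down a deep well

### The job

Put the battery cell in the compression fixture under its test preload: take the red T-key from its stand, lower it down the fixture's deep key well, feel for the recessed square until the socket drops fully home, and turn it clockwise until the press plate squeezes the cell with about 20 N (about 0.16 N m more at the key than when it runs free), never more than 40 N. Then lift the key out, leaving the cell clamped, and stand it back fully home and upright in its stand. Feel for the square lightly, never leaning on the stem or the well with the key by more than 25 N, take the turning load off before drawing it out, keep the key off the live cell, and leave everything else on the bench where it is.

Things in the scene. Friction and masses are not known exactly. Their poses are not given: they have to be found in the camera images.
- fixture: Battery-cell compression fixture, fixed: aluminium base 210 x 116 x 14 mm, two upright end plates 118 mm high, tie rods (10 mm, along both sides at 105 mm height) and, behind the rear plate, a black gear tower 56 x 56 mm, 130 mm high, yellow ring round the well's mouth. Origin: centre of the underside; +x points from the cell to the tower, z up. The well axis is at x = 60 mm, y = 0, the fixed end plate's inner face at x = -78 mm.
- well_mouth (a point): Centre of the key well's mouth, on the tower's top face, 130 mm above the bench. Vertical round bore 29 mm wide, 116 mm deep, with a 3 mm chamfer. The drive: clockwise from above moves the press plate 8 mm per radian towards the cell; a brake drags with about 0.2 N m at the key and holds the stem where it is left.
- stem_top (a point): Centre of the top of the brass drive stem deep in the well, 38 mm above the bench (a fixed point, it does not turn). Stem 12 x 12 mm square, 24 mm exposed, its top 2.5 mm tapered to 9 mm; it stands at an arbitrary, unseen angle. Key torque is about 0.2 N m while the plate runs free or pushes the cell along, and rises by 0.008 N m per newton of squeeze.
- press_plate: Spring-backed pressure plate, aluminium, 10 x 90 x 90 mm, that squeezes the cell against the fixed end plate. Axes as the fixture's; its pressing face lies at x = -42 mm in its own frame. It starts 3 to 8 mm short of where the cell is held. Springs between drive and plate: 10 N per mm together, so 1 radian more at the key is 80 N.
- cell: Blue prismatic battery cell, 28 mm thick (its x) x 80 mm wide (y) x 100 mm high, 0.5 kg, two 8 mm high terminals on top, standing loose on the base plate between the fixed end plate and the press plate. Origin: centre of its underside, 14 mm above the bench.
- key: Red T-key, 164 mm long, 0.28 kg. Origin: centre of its foot; z up the shaft, x along the cross bar. Foot: steel socket 25 mm across with a square hole 13.6 mm wide (sides along x, y), 22 mm deep. Shaft 18 mm thick. Bar 96 (x) x 22 (y) x 18 (z) mm, centre 155 mm above the origin. Home on the stem, the foot is 22 mm below the stem top; held there it plays about 8 degrees either way before it drives.
- stand: Light wooden key stand, fixed, 84 x 70 mm, 70 mm high (a lower step on its +x side holds three bits), with a vertical round hole 29 mm wide, 60 mm deep, 3 mm chamfer, in its top. Origin: under the hole's centre, on the bench. The key starts upright in it.
- stand_floor (a point): Centre of the floor of the stand's hole, 10 mm above the bench, where the key's foot rests.
- multimeter: Bystander: blue and black multimeter, 170 x 85 x 37 mm, lying on the bench.
- solder_spool: Bystander: spool of solder wire, 54 mm across, 36 mm high.
- screwdriver: Bystander: green screwdriver, 220 mm long, lying.
- tape_roll: Bystander: roll of masking tape, 96 mm across, 24 mm high.
- parts_case: Bystander: flat clear parts case, 130 x 85 x 28 mm.
- flux_tin: Bystander: white flux tin, 62 mm across, 34 mm high.
- spare_cell: Bystander: spare battery cell lying flat, 100 x 80 x 28 mm.
Not all that is in view belongs to the job. Of the things like the fixture, leave any that is green; of the rest the smaller one is meant.

How it is judged:
By the outcome, as a careful person would: the job done as asked, in the order asked, and still so for the second after the job is handed in, with the robot touching nothing.
It also fails if it takes over 72 s, if anything falls off the work surface, if the arm or the gripper's body presses on something with over 40 N, if the wrist force passes 120 N, or if a joint passes its speed limit or range.

### The arm

A 6-joint arm with a two-finger parallel gripper is mounted at the origin on the work surface. World frame = base frame: x ahead of the robot, y to its left, z up, the work surface at z = 0. Lengths are in m, angles in rad, forces in N, time in s.
With the tool pointing down it reaches from about 0.3 to 0.875 m from the base axis. Payload 6.4 kg.
Tool frame: the origin (TCP) lies midway between the tips of the shut fingers; the grasp point (between the pads) lies 19 mm behind it; z points along the fingers, y is the line along which they close (so a half turn about z gives the same grasp; the last joint's range is limited). The gripper opens to 85 mm and grips with 20 to 120 N. Pads are 22 mm wide; open, the fingers measure 114 mm over their backs; the gripper's body (76 mm by 85 mm) begins 54 mm behind the grasp point. The pads swing forward as they close: fully open they stand 13 mm farther back than shut.
Start: joints at [1.065, 0.181, 1.607, -0, 1.354, -0.206], TCP at [0.17, 0.549, 0.231] pointing down, gripper open.
Joint ranges: [-2.99, 2.99], [-0.89, 2.07], [0.3, 2.58], [-1.14, 4.28], [0, 2.63], [-3.12, 3.12]. Speed limits (rad/s): [2.57, 2.57, 3.01, 3.14, 3.14, 3.14].

### API

Orientations are given as a unit quaternion [w, x, y, z].
In Python, from bench import sensors, vision, ctrl gives the robot as it stands.
- The arm moves only by the tool carry_out, never from a script. Its argument "deltas" is text: rows parted by semicolons, each of 7 numbers parted by spaces: the shift along the tool's x, y, z in mm, then the turn, a rotation vector about the tool's x, y, z in rad, then the closure, from 0 (fully open) to 1 (shut). In form: tx ty tz ax ay az claw; .... A call has 1 to 12 rows; each row is the pose to reach, as a shift and turn from the pose commanded when the call began, along the tool's axes at that moment; what a row does not reach only later rows make up. A row lasts 1/8 s, in which the tool goes at most 62.5 mm and 10.7 degrees, less where a joint would pass 70% of its speed; a pose out of reach is approached as far as the arm can. A call with a gripper value outside its range is refused whole. The fingers move at their own pace and stop on an object; the grip force is fixed at half the most. Time passes only in rows, so rows that repeat a pose let the fingers close. It gives the time, the measured TCP pose, the force, the opening and the grip force at its end, in the units of the state.
- sensors.get_obs(): the state, without advancing time (a new reading comes with each control period).
- vision.camera(name): name is "scene" or "top"; returns the picture (420x560x3 uint8, blue, green, red); there is no depth.
- vision.camera_model(name): a dict with "K" (3x3 intrinsics, pixels), "extrinsics" (4x4, takes a point from world to camera coordinates). Camera axes: x right, y down, z forward; pixel columns grow to the right and rows downward; lengths in m; the calibration is good to about 2 mm. A picture is of the moment at which its call begins. camera_model takes no time and is no camera call.
- ctrl.hand_in(): hands the job in; it is judged then, once.
The state is a dict: "time_s": time; "q": joint angles; "dq": joint speeds; "joint_efforts": joint torques, N m; "eef_pos": TCP position; "eef_rot": TCP orientation; "wrist_force": force on the tool from outside, world axes, zero at the start; "torque": the same for the moment, N m; "opening": opening from 0.0 (shut) to 1.0 (fully open); "grasp_force": force on a finger pad.
Only numpy, scipy, OpenCV 4.12 (cv2) and the standard library are available. Lean on these libraries where they do the work, as an engineer would, in place of code of your own. Each camera call takes 0.05 s, during which the arm holds its last target. There are 200 camera calls.

## Working session

There is one attempt and no reset: what is moved stays moved. The work goes in short steps, Python scripts to look and compute and a tool call to move; the robot and the scene stay as the last step left them, time stands still between calls to the robot, and variables do not carry over. Pictures are saved under pics/ and viewed, at most 10 in all, crops included, and the job is handed in when it is done.

Besides the shell and the picture viewer there is one more tool, called after "Call:" as name(argument=value, ...), one argument or row to a line, values as JSON. carry_out: Moves the arm, as the interface text tells. Its arguments: {"type":"object","properties":{"deltas":{"type":"string"}},"required":["deltas"]}

```bash
mkdir -p pics; python3 - <<'E'
from bench import sensors, vision, ctrl
import cv2,numpy as np
for n in("scene","top"):
    im=vision.camera(n); cv2.imwrite(f"pics/{n}0.png",im)
    m=vision.camera_model(n); print(n,np.round(m["K"],1).tolist(),np.round(m["extrinsics"],4).tolist())
o=sensors.get_obs(); print({k:np.round(v,3).tolist() for k,v in o.items()})
E
```

```text
scene [[389.3, 0.0, 281.6], [0.0, 389.3, 209.5], [0.0, 0.0, 1.0]] [[-0.105, 0.9942, -0.0233, 0.0722], [0.5468, 0.0382, -0.8364, -0.1691], [-0.8307, -0.1006, -0.5476, 1.4495], [0.0, 0.0, 0.0, 1.0]]
top [[421.0, 0.0, 273.0], [0.0, 421.0, 207.2], [0.0, 0.0, 1.0]] [[0.0225, -0.9997, 0.0019, -0.0332], [-0.9862, -0.0225, -0.164, 0.4914], [0.164, 0.0018, -0.9865, 1.3371], [0.0, 0.0, 0.0, 1.0]]
{'time_s': 0.1, 'q': [1.065, 0.181, 1.608, -0.0, 1.354, -0.206], 'dq': [0.0, -0.002, -0.004, 0.001, -0.0, -0.002], 'joint_efforts': [-0.0, -44.587, -35.224, -0.0, 0.004, 0.0], 'eef_pos': [0.17, 0.549, 0.23], 'eef_rot': [-0.0, 0.149, 0.989, -0.001], 'wrist_force': [0.177, 0.141, -0.28], 'torque': [0.014, 0.023, 0.018], 'grasp_force': 0.0, 'opening': 0.997}
```

View pics/scene0.png

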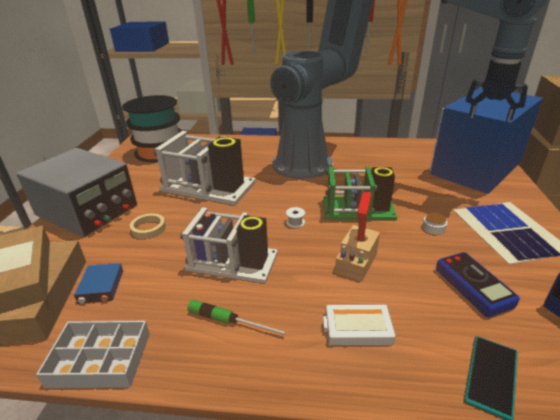

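View pics/top0.png

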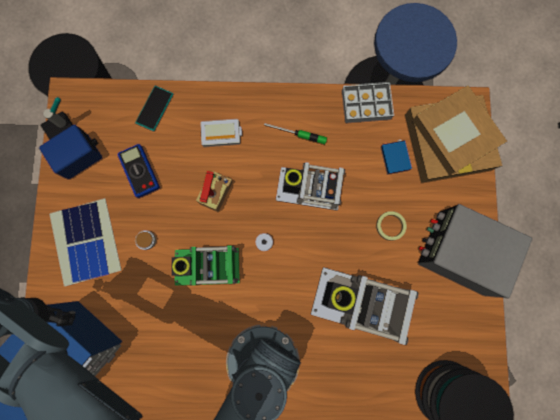

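Fixture candidates in the top view are small silver (310,186), large silver (367,305) and green (205,265). The small silver one is meant: scene ring (252,224), top ring (292,178). The red key is at top (208,186), scene (364,215).

```bash
cat > h.py <<'E'
import cv2,numpy as np
from bench import sensors, vision, ctrl
def ray(n,u,v):
    m=vision.camera_model(n);E=np.array(m["extrinsics"]);R,t=E[:3,:3],E[:3,3]
    d=R.T@np.linalg.inv(m["K"])@[u,v,1.];return -R.T@t,d/np.linalg.norm(d)
def plane(n,u,v,z):
    c,d=ray(n,u,v);return c+d*(z-c[2])/d[2]
def tri(p,q):
    (a,d),(b,e)=ray("scene",*p),ray("top",*q)
    s=np.linalg.lstsq(np.c_[d,-e],b-a,rcond=None)[0]
    P,Q=a+d*s[0],b+e*s[1];return (P+Q)/2,np.linalg.norm(P-Q)
def mask(im,kind,box):
    h=cv2.cvtColor(im,cv2.COLOR_BGR2HSV);H,S,V=cv2.split(h)
    if kind=="yellow": m=(H>22)&(H<36)&(S>150)&(V>90)
    if kind=="red": m=((H<5)|(H>174))&(S>170)&(V>70)
    k=np.zeros(m.shape,np.uint8);x0,y0,x1,y1=box;k[y0:y1,x0:x1]=m[y0:y1,x0:x1]
    return k
E
python3 - <<'E'
from h import *
im={n:cv2.imread(f"pics/{n}0.png") for n in("scene","top")}
def ell(m):
    p=cv2.findNonZero(m);h=cv2.convexHull(p);return cv2.fitEllipse(h),len(p)
r={}
for n,b in(("scene",(232,210,272,245)),("top",(278,162,308,195))):
    r[n]=ell(mask(im[n],"yellow",b));print(n,r[n],plane(n,*r[n][0][0],.130))
print("ring",tri(r["scene"][0][0],r["top"][0][0]))
m=mask(im["top"],"red",(190,160,230,210));p=cv2.findNonZero(m);R=cv2.minAreaRect(p)
print("key top",R,len(p))
for c in cv2.boxPoints(R): print(c,plane("top",*c,.174))
m=mask(im["scene"],"red",(340,185,385,260));p=cv2.findNonZero(m);print("scene key",cv2.boundingRect(p),len(p),cv2.minAreaRect(p))
a=cv2.resize(im["top"][140:220,180:350],None,fx=4.4,fy=4.4,interpolation=cv2.INTER_CUBIC)
b=cv2.resize(im["scene"][180:285,170:400],None,fx=3.2,fy=2.3,interpolation=cv2.INTER_CUBIC)
w=min(a.shape[1],b.shape[1]);cv2.imwrite("pics/crop1.png",np.vstack([a[:,:w],b[:,:w]])[:600]);print(a.shape,b.shape)
E
```

```text
scene (((251.28317260742188, 222.62782287597656), (12.995621681213379, 21.742956161499023), 83.85479736328125), 145) [ 0.57014212 -0.08091468  0.13      ]
top (((293.026123046875, 176.88645935058594), (16.098176956176758, 16.48796844482422), 29.984758377075195), 126) [ 0.5735592  -0.08213907  0.13      ]
ring (array([ 0.57292906, -0.08118922,  0.13196413]), np.float64(0.0017425728791875556))
key top ((206.7647247314453, 186.441162109375), (7.033533096313477, 30.55948829650879), 14.03624439239502) 205
[199.64708 200.41176] [0.48516151 0.19501004 0.174     ]
[207.05885 170.7647 ] [0.57579534 0.17744011 0.174     ]
[213.88237 172.47057] [0.57102024 0.15678571 0.174     ]
[206.4706  202.11763] [0.48050085 0.17458727 0.174     ]
scene key (358, 192, 13, 48) 221 ((361.27801513671875, 214.7024383544922), (9.638338088989258, 47.632938385009766), 12.094757080078125)
(352, 748, 3) (241, 736, 3)
```

View pics/crop1.png

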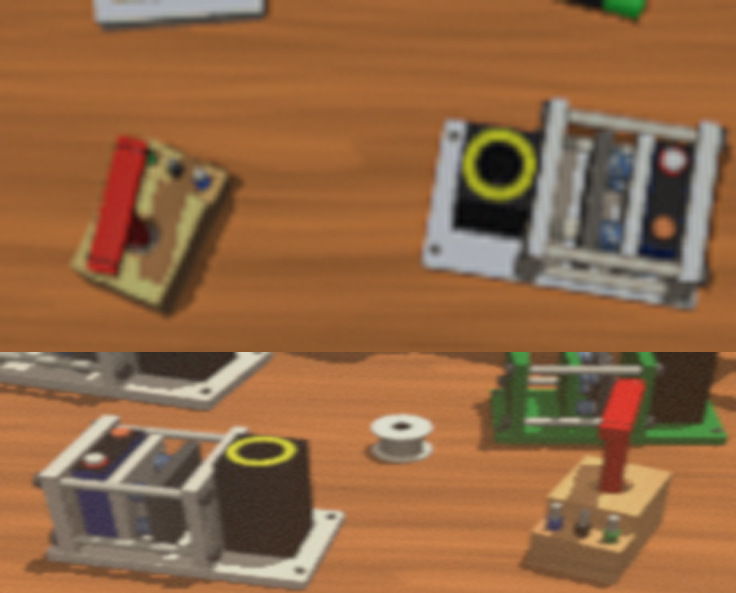

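Crop confirms it: red bar centre at top px (207,186), world about (0.528, 0.176). The yellow ring is at top px (293,177), world about (0.572,−0.081), height 0.131, which matches 130 mm. The silver small fixture has its blue cell on the −y side. Moving over the key.

Call:
carry_out(
  deltas="0 0 -30 0 0 0 0; -100 -60 -30 0 0 -0.05 0; -200 -120 -30 0 0 -0.108 0; -300 -180 -30 0 0 -0.108 0; -400 -230 -30 0 0 -0.108 0; -452 -251 -25 0 0 -0.108 0; -452 -251 -20 0 0 -0.108 0; -452 -251 -20 0 0 -0.108 0; -452 -251 -20 0 0 -0.108 0; -452 -251 -20 0 0 -0.108 0; -452 -251 -20 0 0 -0.108 0",
)

```text
time_s: 1.48
eef_pos: [0.5275, 0.1755, 0.2506]
eef_rot: [-0.001, 0.097, 0.995, 0.0]
wrist_force: [-0.9, 0.2, -0.7]
opening: 0.999
grasp_force: 0.0
```

Call:
carry_out(
  deltas="0 0 30 0 0 0 0; 0 0 60 0 0 0 0; 0 0 90 0 0 0 0; 0 0 104 0 0 0 0; 0 0 104 0 0 0 0; 0 0 104 0 0 0 0",
)

```text
time_s: 2.22
eef_pos: [0.5282, 0.1767, 0.1487]
eef_rot: [0.001, 0.095, 0.995, 0.0]
wrist_force: [0.3, -0.9, 0.2]
opening: 0.998
grasp_force: 0.0
```

```bash
python3 - <<'E'
from h import *
a=vision.camera("scene");b=vision.camera("top")
a=cv2.resize(a[150:280,290:430],None,fx=4,fy=4,interpolation=cv2.INTER_CUBIC)
cv2.imwrite("pics/g1.png",a)
E
```

```text
(no output)
```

View pics/g1.png

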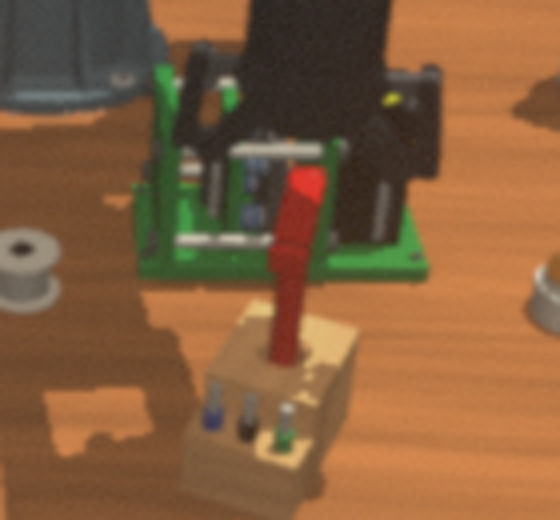

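Fingers straddle the red bar (crop px 300, between fingers at ~205 and ~410). Closing.

Call:
carry_out(
  deltas="0 0 2 0 0 0 0.5; 0 0 2 0 0 0 1; 0 0 2 0 0 0 1; 0 0 2 0 0 0 1; 0 0 2 0 0 0 1; 0 0 2 0 0 0 1",
)

```text
time_s: 3.08
eef_pos: [0.5277, 0.1761, 0.1455]
eef_rot: [0.0, 0.096, 0.995, 0.0]
wrist_force: [0.5, 0.1, 2.3]
opening: 0.245
grasp_force: 59.3
```

```bash
python3 - <<'E'
from h import *
o=sensors.get_obs();print({k:np.round(o[k],3).tolist() for k in("q","eef_pos","wrist_force","torque","opening","grasp_force")})
E
```

```text
{'q': [0.109, 0.232, 1.731, 0.0, 1.179, -1.27], 'eef_pos': [0.528, 0.176, 0.146], 'wrist_force': [0.466, 0.092, 2.342], 'torque': [0.045, -0.046, -0.027], 'opening': 0.245, 'grasp_force': 59.267}
```

Call:
carry_out(
  deltas="0 0 -20 0 0 0 1; 0 0 -50 0 0 0 1; 0 0 -90 0 0 0 1; 0 0 -130 0 0 0 1; 0 0 -160 0 0 0 1; -10 -30 -160 0 0 -0.15 1; -30 -80 -160 0 0 -0.3 1; -50 -130 -160 0 0 -0.45 1; -70 -180 -160 0 0 -0.6 1; -85 -225 -160 0 0 -0.75 1; -92 -244 -160 0 0 -0.85 1; -92 -244 -160 0 0 -0.9 1",
)

```text
time_s: 4.58
eef_pos: [0.5708, -0.083, 0.3039]
eef_rot: [-0.001, -0.346, 0.938, 0.001]
wrist_force: [-0.8, 1.2, -3.1]
opening: 0.25
grasp_force: 59.4
```

Call:
carry_out(
  deltas="0 0 0 0 0 0 1; 0 0 0 0 0 0 1; 0 0 0 0 0 0 1",
)

```text
time_s: 4.95
eef_pos: [0.5712, -0.0805, 0.3051]
eef_rot: [-0.0, -0.347, 0.938, 0.0]
wrist_force: [0.9, 0.0, -2.4]
opening: 0.245
grasp_force: 59.4
```

```bash
python3 - <<'E'
from h import *
o=sensors.get_obs();print({k:np.round(o[k],4).tolist() for k in("time_s","q","eef_pos","eef_rot","wrist_force","torque","opening","grasp_force")})
im={}
for n in("scene","top"): im[n]=vision.camera(n);cv2.imwrite(f"pics/w_{n}.png",im[n])
a=cv2.resize(im["scene"][110:290,180:340],None,fx=2.5,fy=2.5,interpolation=cv2.INTER_CUBIC)
b=cv2.resize(im["top"][120:240,230:370],None,fx=2.8,fy=450/120,interpolation=cv2.INTER_CUBIC)
cv2.imwrite("pics/w1.png",np.hstack([a,b]))
E
```

```text
{'time_s': 4.95, 'q': [-0.3457, 0.1331, 1.5125, -0.0, 1.4964, -2.6248], 'eef_pos': [0.5712, -0.0805, 0.3051], 'eef_rot': [-0.0001, -0.3468, 0.9379, 0.0001], 'wrist_force': [0.9325, 0.0319, -2.3857], 'torque': [0.0325, 0.0011, 0.0072], 'opening': 0.2454, 'grasp_force': 59.3619}
```

View pics/w1.png

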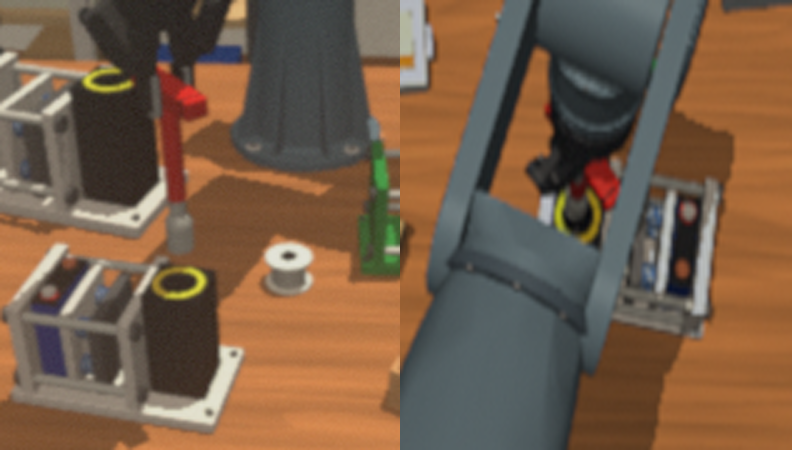

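```bash
python3 - <<'E'
from h import *
print("foot scene",plane("scene",180+180/2.5,110+249/2.5,.170),"ring ref .5701 -.0809")
im=cv2.imread("pics/w_top.png");g=im[165:200,275:320]
h=cv2.cvtColor(im,cv2.COLOR_BGR2HSV)
m=mask(im,"yellow",(275,160,312,195));p=cv2.findNonZero(m);print(cv2.fitEllipse(cv2.convexHull(p)))
s=((h[...,2]>60)&(h[...,1]<70)).astype(np.uint8);
n,l,st,c=cv2.connectedComponentsWithStats(s[160:200,275:312]);
for i in range(1,n):
  if st[i,4]>8: print(st[i],c[i]+[275,160],plane("top",*(c[i]+[275,160]),.18))
E
```

```text
foot scene [ 0.57508702 -0.07573192  0.17      ] ring ref .5701 -.0809
((293.0750732421875, 176.76953125), (13.889445304870605, 16.537391662597656), 95.05352020263672)
[  0   1  37  39 831] [293.73525872 187.08303249] [ 0.53052866 -0.08242321  0.18      ]
[14 10  8  8 30] [291.9        174.13333333] [ 0.5697813  -0.07639476  0.18      ]
```

```bash
cat >> h.py <<'E'
from scipy.spatial.transform import Rotation as Ro
def proj(n,P):
    m=vision.camera_model(n);E=np.array(m["extrinsics"]);c=E[:3,:3]@P+E[:3,3];p=m["K"]@c;return p[:2]/p[2]
def tiltcheck(im,box,rows,tcp,rot):
    """shaft lean in scene view: fitted column slope vs that of a vertical line at the TCP and of one leaned 1 deg about tool y"""
    g=mask(im,"red",box);xs=[];ys=[]
    for v in rows:
        c=np.flatnonzero(g[v]);
        if len(c)>3: xs.append((c[0]+c[-1])/2);ys.append(v)
    k=np.polyfit(ys,xs,1);R=Ro.from_quat([*rot[1:],rot[0]]).as_matrix()
    def s(deg):
        d=R@Ro.from_rotvec([0,np.radians(deg),0]).as_matrix()@[0,0,1.]
        d=d if deg else np.array([0,0,-1.])
        a,b=proj("scene",tcp),proj("scene",tcp+.1*d);return (b-a)[0]/(b-a)[1]
    print("rows",list(zip(ys,xs)));print("slope",k,"vertical",s(0),"tool +1deg about y",s(1.))
E
python3 - <<'E'
from h import *
o=sensors.get_obs()
tiltcheck(cv2.imread("pics/w_scene.png"),(238,140,275,200),range(156,194,2),np.array(o["eef_pos"]),np.array(o["eef_rot"]))
E
```

```text
rows [(156, np.float64(252.0)), (158, np.float64(247.5)), (160, np.float64(247.5)), (162, np.float64(248.0)), (164, np.float64(248.0)), (166, np.float64(248.5)), (168, np.float64(248.5)), (170, np.float64(249.0)), (172, np.float64(248.5)), (174, np.float64(249.0)), (176, np.float64(249.0)), (178, np.float64(249.5)), (180, np.float64(250.0)), (182, np.float64(250.0)), (184, np.float64(250.0)), (186, np.float64(250.0)), (188, np.float64(250.5))]
slope [5.20833333e-02 2.40188725e+02] vertical 0.08067655153567223 tool +1deg about y 0.0714646976876907
```

Call:
carry_out(
  deltas="5 -1 0 0 0 0 1; 5 -1 15 0 0 0 1; 5 -1 30 0 0 0 1; 5 -1 38 0 0 0 1; 5 -1 42 0 0 0 1; 5 -1 45 0 0 0 1; 5 -1 45 0 0 0 1",
)

```text
time_s: 5.92
eef_pos: [0.5698, -0.0851, 0.2646]
eef_rot: [0.002, -0.347, 0.938, -0.002]
wrist_force: [-3.6, 2.2, 18.0]
opening: 0.245
grasp_force: 63.1
```

```bash
python3 - <<'E'
from h import *
im={}
for n in("scene","top"): im[n]=vision.camera(n);cv2.imwrite(f"pics/x_{n}.png",im[n])
o=sensors.get_obs();print({k:np.round(o[k],3).tolist() for k in("eef_pos","wrist_force","torque")})
a=cv2.resize(im["scene"][160:260,210:310],None,fx=4,fy=4,interpolation=cv2.INTER_CUBIC)
b=cv2.resize(im["top"][150:210,260:320],None,fx=6.66,fy=400/60,interpolation=cv2.INTER_CUBIC)
cv2.imwrite("pics/x1.png",np.hstack([a,b[:400]]))
E
```

```text
{'eef_pos': [0.57, -0.085, 0.265], 'wrist_force': [-3.08, 2.869, 17.253], 'torque': [0.646, 1.171, 0.018]}
```

View pics/x1.png

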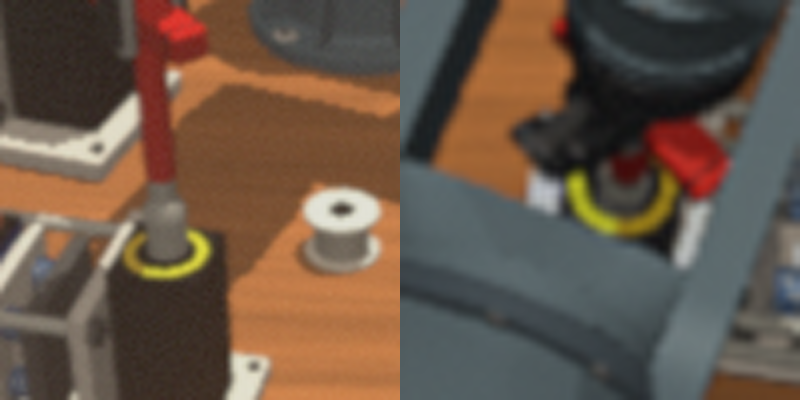

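Socket sits on the chamfer, centred sideways (crop px 168 vs ring 168) and about 2–3 mm toward −x. Backing off and shifting.

Call:
carry_out(
  deltas="0 0 -7 0 0 0 1; -2 -2 -7 0 0 0 1; -2 -2 -4 0 0 0 1; -2 -2 -1 0 0 0 1; -2 -2 -1 0 0 0 1",
)

```text
time_s: 6.65
eef_pos: [0.5708, -0.0851, 0.2604]
eef_rot: [-0.0, -0.347, 0.938, 0.0]
wrist_force: [1.0, -0.2, -3.2]
opening: 0.248
grasp_force: 59.6
```

```bash
cat > st.py <<'E'
from h import *
o=sensors.get_obs();print({k:np.round(o[k],3).tolist() for k in("time_s","eef_pos","eef_rot","wrist_force","torque")},round(float(o["q"][5]),3))
E
python3 st.py
```

```text
{'time_s': 6.65, 'eef_pos': [0.571, -0.085, 0.26], 'eef_rot': [-0.0, -0.347, 0.938, 0.0], 'wrist_force': [1.011, -0.212, -3.226], 'torque': [0.018, -0.232, 0.052]} -2.633
```

Call:
carry_out(
  deltas="0 0 4 0 0 0 1; 0 0 8 0 0 0 1; 0 0 12 0 0 0 1; 0 0 12 0 0 0 1",
)

```text
time_s: 7.15
eef_pos: [0.5708, -0.0852, 0.2488]
eef_rot: [-0.0, -0.347, 0.938, 0.0]
wrist_force: [0.8, 0.3, -3.5]
opening: 0.242
grasp_force: 59.6
```

```bash
python3 st.py
```

```text
{'time_s': 7.15, 'eef_pos': [0.571, -0.085, 0.249], 'eef_rot': [-0.0, -0.347, 0.938, 0.0], 'wrist_force': [0.819, 0.274, -3.479], 'torque': [-0.008, -0.218, -0.015]} -2.633
```

Call:
carry_out(
  deltas="0 0 6 0 0 0 1; 0 0 12 0 0 0 1; 0 0 18 0 0 0 1; 0 0 24 0 0 0 1; 0 0 30 0 0 0 1; 0 0 30 0 0 0 1",
)

```text
time_s: 7.9
eef_pos: [0.5708, -0.0851, 0.2186]
eef_rot: [-0.0, -0.347, 0.938, 0.0]
wrist_force: [0.7, -0.2, -2.5]
opening: 0.247
grasp_force: 59.6
```

```bash
python3 st.py
```

```text
{'time_s': 7.9, 'eef_pos': [0.571, -0.085, 0.219], 'eef_rot': [-0.0, -0.347, 0.938, 0.0], 'wrist_force': [0.715, -0.158, -2.532], 'torque': [-0.06, -0.294, -0.037]} -2.633
```

Call:
carry_out(
  deltas="0 0 6 0 0 0 1; 0 0 12 0 0 0 1; 0 0 18 0 0 0 1; 0 0 24 0 0 0 1; 0 0 30 0 0 0 1; 0 0 36 0 0 0 1; 0 0 38 0 0 0 1; 0 0 40 0 0 0 1; 0 0 40 0 0 0 1",
)

```text
time_s: 9.02
eef_pos: [0.5709, -0.0852, 0.1792]
eef_rot: [-0.0, -0.347, 0.938, 0.0]
wrist_force: [1.1, 0.0, -4.1]
opening: 0.251
grasp_force: 59.7
```

```bash
python3 st.py
```

```text
{'time_s': 9.025, 'eef_pos': [0.571, -0.085, 0.179], 'eef_rot': [-0.0, -0.347, 0.938, 0.0], 'wrist_force': [1.117, 0.02, -4.13], 'torque': [-0.034, -0.225, 0.007]} -2.633
```

Small steps to contact.

Call:
carry_out(
  deltas="0 0 1 0 0 0 1; 0 0 2 0 0 0 1; 0 0 3 0 0 0 1; 0 0 4 0 0 0 1; 0 0 5 0 0 0 1; 0 0 6 0 0 0 1; 0 0 7 0 0 0 1; 0 0 7 0 0 0 1",
)

```text
time_s: 10.02
eef_pos: [0.5711, -0.0853, 0.1724]
eef_rot: [0.0, -0.347, 0.938, -0.0]
wrist_force: [0.3, 0.2, -2.5]
opening: 0.249
grasp_force: 59.8
```

Call:
carry_out(
  deltas="0 0 1 0 0 0 1; 0 0 2 0 0 0 1; 0 0 3 0 0 0 1; 0 0 3 0 0 0 1",
)

```text
time_s: 10.52
eef_pos: [0.5715, -0.0854, 0.1693]
eef_rot: [0.001, -0.347, 0.938, -0.0]
wrist_force: [3.1, -1.5, -1.2]
opening: 0.244
grasp_force: 59.7
```

```bash
python3 st.py
```

```text
{'time_s': 10.525, 'eef_pos': [0.571, -0.085, 0.169], 'eef_rot': [0.001, -0.347, 0.938, -0.0], 'wrist_force': [3.113, -1.5, -1.19], 'torque': [-0.194, -0.957, -0.027]} -2.633
```

Call:
carry_out(
  deltas="0 -1 0 0 0 0 1; 0 -1 1 0 0 0 1; 0 -1 2 0 0 0 1; 0 -1 2 0 0 0 1",
)

```text
time_s: 11.02
eef_pos: [0.5717, -0.0859, 0.1672]
eef_rot: [0.0, -0.347, 0.938, 0.0]
wrist_force: [2.7, 0.3, -2.0]
opening: 0.25
grasp_force: 59.7
```

```bash
python3 st.py
```

```text
{'time_s': 11.025, 'eef_pos': [0.572, -0.086, 0.167], 'eef_rot': [0.0, -0.347, 0.938, 0.0], 'wrist_force': [2.732, 0.283, -1.959], 'torque': [-0.013, -0.929, 0.066]} -2.633
```

Call:
carry_out(
  deltas="-1 -1 0 0 0 0 1; -1 -1 1 0 0 0 1; -1 -1 2 0 0 0 1; -1 -1 3 0 0 0 1; -1 -1 4 0 0 0 1; -1 -1 4 0 0 0 1",
)

```text
time_s: 11.78
eef_pos: [0.5728, -0.086, 0.163]
eef_rot: [-0.0, -0.347, 0.938, 0.0]
wrist_force: [2.3, 1.1, -3.7]
opening: 0.247
grasp_force: 59.6
```

```bash
python3 st.py
```

```text
{'time_s': 11.775, 'eef_pos': [0.573, -0.086, 0.163], 'eef_rot': [-0.0, -0.347, 0.938, 0.0], 'wrist_force': [2.342, 1.145, -3.696], 'torque': [0.21, -0.418, -0.002]} -2.633
```

Call:
carry_out(
  deltas="0 0 1 0 0 0 1; 0 0 2 0 0 0 1; 0 0 3 0 0 0 1; 0 0 4 0 0 0 1; 0 0 5 0 0 0 1; 0 0 5 0 0 0 1",
)

```text
time_s: 12.52
eef_pos: [0.5729, -0.086, 0.1581]
eef_rot: [-0.0, -0.347, 0.938, 0.0]
wrist_force: [1.6, 1.5, -3.2]
opening: 0.244
grasp_force: 59.7
```

```bash
python3 st.py
```

```text
{'time_s': 12.525, 'eef_pos': [0.573, -0.086, 0.158], 'eef_rot': [-0.0, -0.347, 0.938, 0.0], 'wrist_force': [1.603, 1.48, -3.232], 'torque': [0.291, -0.292, -0.015]} -2.633
```

Call:
carry_out(
  deltas="0 0 1 0 0 0 1; 0 0 2 0 0 0 1; 0 0 3 0 0 0 1; 0 0 4 0 0 0 1; 0 0 5 0 0 0 1; 0 0 6 0 0 0 1; 0 0 7 0 0 0 1; 0 0 7 0 0 0 1",
)

```text
time_s: 13.52
eef_pos: [0.5731, -0.0861, 0.1514]
eef_rot: [0.0, -0.347, 0.938, -0.0]
wrist_force: [0.6, 1.2, -1.0]
opening: 0.244
grasp_force: 60.0
```

```bash
python3 st.py
```

```text
{'time_s': 13.525, 'eef_pos': [0.573, -0.086, 0.151], 'eef_rot': [0.0, -0.347, 0.938, -0.0], 'wrist_force': [0.611, 1.169, -1.038], 'torque': [0.462, -0.107, 0.019]} -2.633
```

Call:
carry_out(
  deltas="0 0 1 0 0 0 1; 0 0 2 0 0 0 1; 0 0 2 0 0 0 1",
)

```text
time_s: 13.9
eef_pos: [0.5738, -0.0862, 0.1512]
eef_rot: [0.001, -0.347, 0.938, -0.001]
wrist_force: [-2.6, 3.6, 9.5]
opening: 0.25
grasp_force: 61.8
```

```bash
python3 st.py
```

```text
{'time_s': 13.9, 'eef_pos': [0.574, -0.086, 0.151], 'eef_rot': [0.001, -0.347, 0.938, -0.001], 'wrist_force': [-2.581, 3.625, 9.542], 'torque': [0.758, 0.531, 0.02]} -2.633
```

Fully home: TCP 0.1512 against the expected 0.1515. Easing the push and starting to turn clockwise.

Call:
carry_out(
  deltas="0 0 -1.5 0 0 0 1; 0 0.2 -1.5 0 0 0.05 1; 0 0.4 -1.5 0 0 0.1 1; 0 0.6 -1.5 0 0 0.15 1; 0 0.6 -1.5 0 0 0.15 1",
)

```text
time_s: 14.52
eef_pos: [0.573, -0.0858, 0.1513]
eef_rot: [0.0, -0.276, 0.961, -0.0]
wrist_force: [-0.8, 0.8, 3.8]
opening: 0.249
grasp_force: 60.8
```

```bash
python3 st.py
```

```text
{'time_s': 14.525, 'eef_pos': [0.573, -0.086, 0.151], 'eef_rot': [0.0, -0.276, 0.961, -0.0], 'wrist_force': [-0.783, 0.813, 3.78], 'torque': [0.43, 0.063, 0.22]} -2.483
```

Call:
carry_out(
  deltas="0 0.2 0 0 0 0.05 1; 0 0.4 0 0 0 0.1 1; 0 0.6 0 0 0 0.15 1; 0 0.6 0 0 0 0.15 1",
)

```text
time_s: 15.02
eef_pos: [0.5727, -0.0855, 0.1513]
eef_rot: [0.0, -0.203, 0.979, -0.0]
wrist_force: [0.0, 0.7, 4.6]
opening: 0.249
grasp_force: 60.8
```

```bash
python3 st.py
```

```text
{'time_s': 15.025, 'eef_pos': [0.573, -0.085, 0.151], 'eef_rot': [0.0, -0.203, 0.979, -0.0], 'wrist_force': [0.034, 0.675, 4.602], 'torque': [0.136, 0.034, 0.214]} -2.333
```

Call:
carry_out(
  deltas="0 0.2 0 0 0 0.05 1; 0 0.4 0 0 0 0.1 1; 0 0.6 0 0 0 0.15 1; 0 0.6 0 0 0 0.15 1",
)

```text
time_s: 15.52
eef_pos: [0.5724, -0.0851, 0.1513]
eef_rot: [0.0, -0.13, 0.992, -0.001]
wrist_force: [-0.9, -0.3, 5.5]
opening: 0.25
grasp_force: 60.8
```

```bash
python3 st.py
```

```text
{'time_s': 15.525, 'eef_pos': [0.572, -0.085, 0.151], 'eef_rot': [0.0, -0.13, 0.992, -0.001], 'wrist_force': [-0.91, -0.257, 5.471], 'torque': [-0.079, 0.111, 0.211]} -2.183
```

Call:
carry_out(
  deltas="0 0.2 -0.5 0 0 0.05 1; 0 0.4 -0.5 0 0 0.1 1; 0 0.6 -0.5 0 0 0.15 1; 0 0.6 -0.5 0 0 0.15 1",
)

```text
time_s: 16.02
eef_pos: [0.572, -0.0845, 0.1513]
eef_rot: [0.0, -0.055, 0.998, -0.001]
wrist_force: [-0.2, -1.1, 2.7]
opening: 0.244
grasp_force: 60.4
```

```bash
python3 st.py
```

```text
{'time_s': 16.025, 'eef_pos': [0.572, -0.085, 0.151], 'eef_rot': [0.0, -0.055, 0.998, -0.001], 'wrist_force': [-0.178, -1.111, 2.702], 'torque': [-0.442, -0.022, 0.219]} -2.032
```

Call:
carry_out(
  deltas="0 0 0 0 0 0.05 1; 0 0 0 0 0 0.1 1; 0 0 0 0 0 0.15 1; 0 0 0 0 0 0.15 1",
)

```text
time_s: 16.52
eef_pos: [0.5719, -0.0843, 0.1513]
eef_rot: [-0.0, 0.02, 1.0, -0.0]
wrist_force: [-0.0, -1.0, 3.5]
opening: 0.246
grasp_force: 60.5
```

```bash
python3 st.py
```

```text
{'time_s': 16.525, 'eef_pos': [0.572, -0.084, 0.151], 'eef_rot': [-0.0, 0.02, 1.0, -0.0], 'wrist_force': [-0.011, -1.02, 3.506], 'torque': [-0.396, 0.187, 0.323]} -1.882
```

Call:
carry_out(
  deltas="0 0 0 0 0 0.04 1; 0 0 0 0 0 0.07 1; 0 0 0 0 0 0.07 1; 0 0 0 0 0 0.07 1",
)

```text
time_s: 17.02
eef_pos: [0.5719, -0.0842, 0.1513]
eef_rot: [-0.0, 0.055, 0.998, -0.0]
wrist_force: [-1.1, -1.5, 3.6]
opening: 0.244
grasp_force: 60.5
```

```bash
python3 st.py
```

```text
{'time_s': 17.025, 'eef_pos': [0.572, -0.084, 0.151], 'eef_rot': [-0.0, 0.055, 0.998, -0.0], 'wrist_force': [-1.106, -1.532, 3.557], 'torque': [-0.618, 0.266, 0.422]} -1.811
```

Call:
carry_out(
  deltas="0 0 0 0 0 0 1; 0 0 0 0 0 0 1",
)

```text
time_s: 17.27
eef_pos: [0.5719, -0.0841, 0.1513]
eef_rot: [-0.0, 0.056, 0.998, -0.0]
wrist_force: [-1.9, -2.5, 3.8]
opening: 0.244
grasp_force: 60.5
```

```bash
python3 st.py; python3 st.py
```

```text
{'time_s': 17.275, 'eef_pos': [0.572, -0.084, 0.151], 'eef_rot': [-0.0, 0.056, 0.998, -0.0], 'wrist_force': [-1.868, -2.511, 3.791], 'torque': [-0.698, 0.261, 0.379]} -1.81
{'time_s': 17.275, 'eef_pos': [0.572, -0.084, 0.151], 'eef_rot': [-0.0, 0.056, 0.998, -0.0], 'wrist_force': [-1.868, -2.511, 3.791], 'torque': [-0.698, 0.261, 0.379]} -1.81
```

Call:
carry_out(
  deltas="0 0 0 0 0 0 1; 0 0 0 0 0 0 1",
)

```text
time_s: 17.52
eef_pos: [0.572, -0.0841, 0.1513]
eef_rot: [-0.0, 0.056, 0.998, -0.0]
wrist_force: [-1.4, -3.1, 3.8]
opening: 0.248
grasp_force: 60.5
```

```bash
python3 - <<'E'
from h import *
for i in range(8):
    print(np.round(sensors.get_obs()["torque"],3)[2],end=" ")
    vision.camera("top")
E
```

```text
0.384 0.409 0.401 0.428 0.379 0.448 0.381 0.414
```

Call:
carry_out(
  deltas="0 -0.3 0 0 0 -0.04 1; 0 -0.6 0 0 0 -0.08 1; 0 -0.6 0 0 0 -0.1 1; 0 -0.6 0 0 0 -0.1 1",
)

```text
time_s: 18.42
eef_pos: [0.572, -0.0844, 0.1513]
eef_rot: [0.0, 0.006, 1.0, 0.0]
wrist_force: [-1.2, -1.2, 3.0]
opening: 0.246
grasp_force: 60.4
```

```bash
python3 st.py
```

```text
{'time_s': 18.425, 'eef_pos': [0.572, -0.084, 0.151], 'eef_rot': [0.0, 0.006, 1.0, 0.0], 'wrist_force': [-1.187, -1.231, 2.998], 'torque': [-0.418, 0.038, -0.017]} -1.91
```

Call:
carry_out(
  deltas="0 0 0 0 0 -0.04 1; 0 -0.2 -3 0 0 -0.04 1; 0 -0.2 -6 0 0 -0.04 1; 0 -0.2 -10 0 0 -0.04 1; 0 -0.2 -14 0 0 -0.04 1; 0 -0.2 -14 0 0 -0.04 1",
)

```text
time_s: 19.18
eef_pos: [0.572, -0.0847, 0.1658]
eef_rot: [0.0, -0.014, 1.0, 0.0]
wrist_force: [-0.4, 0.8, -2.2]
opening: 0.245
grasp_force: 59.7
```

```bash
python3 st.py
```

```text
{'time_s': 19.175, 'eef_pos': [0.572, -0.085, 0.166], 'eef_rot': [0.0, -0.014, 1.0, 0.0], 'wrist_force': [-0.445, 0.812, -2.206], 'torque': [-0.143, -0.0, 0.025]} -1.951
```

Clean. Lifting out.

Call:
carry_out(
  deltas="0 0 -8 0 0 0 1; 0 0 -16 0 0 0 1; 0 0 -26 0 0 0 1; 0 0 -36 0 0 0 1; 0 0 -48 0 0 0 1; 0 0 -60 0 0 0 1; 0 0 -74 0 0 0 1; 0 0 -88 0 0 0 1; 0 0 -104 0 0 0 1; 0 0 -120 0 0 0 1; 0 0 -140 0 0 0 1; 0 0 -140 0 0 0 1",
)

```text
time_s: 20.68
eef_pos: [0.5729, -0.0852, 0.3077]
eef_rot: [0.002, -0.014, 1.0, -0.001]
wrist_force: [0.3, -0.4, -3.2]
opening: 0.247
grasp_force: 59.8
```

```bash
python3 - <<'E'
from h import *
o=sensors.get_obs();print({k:np.round(o[k],4).tolist() for k in("time_s","q","eef_pos","wrist_force")})
im={n:vision.camera(n) for n in("scene","top")}
for n in im: cv2.imwrite(f"pics/y_{n}.png",im[n])
a=cv2.resize(im["scene"][110:290,180:340],None,fx=2.5,fy=2.5,interpolation=cv2.INTER_CUBIC)
b=cv2.resize(im["top"][120:240,230:370],None,fx=2.8,fy=450/120,interpolation=cv2.INTER_CUBIC)
cv2.imwrite("pics/y1.png",np.hstack([a,b]))
E
```

```text
{'time_s': 20.675, 'q': [-0.3524, 0.1338, 1.5065, 0.0, 1.497, -1.9513], 'eef_pos': [0.5729, -0.0852, 0.3077], 'wrist_force': [0.3433, -0.4109, -3.1957]}
```

View pics/y1.png

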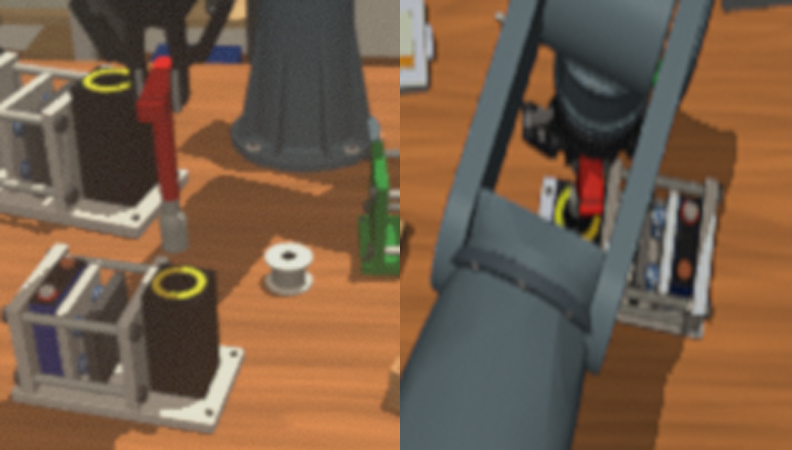

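Key is clear of the well (foot px (173,245) in the left crop), and the plate is against the upright cell. Returning to the pick-up pose.

Call:
carry_out(
  deltas="4 30 0 0 0 0.05 1; 10 70 0 0 0 0.1 1; 17 120 0 0 0 0.15 1; 25 170 0 0 0 0.2 1; 33 220 0 0 0 0.219 1; 38 250 0 0 0 0.219 1; 38 262 0 0 0 0.219 1; 38 262 20 0 0 0.219 1; 38 262 50 0 0 0.219 1; 38 262 70 0 0 0.219 1; 38 262 70 0 0 0.219 1; 38 262 70 0 0 0.219 1",
)

```text
time_s: 22.28
eef_pos: [0.5271, 0.1756, 0.2359]
eef_rot: [0.0, 0.096, 0.995, -0.0]
wrist_force: [-0.1, -0.3, -3.0]
opening: 0.247
grasp_force: 59.7
```

```bash
python3 - <<'E'
from h import *
o=sensors.get_obs();print({k:np.round(o[k],4).tolist() for k in("time_s","q","eef_pos","eef_rot","wrist_force","torque")})
im={n:vision.camera(n) for n in("scene","top")}
a=cv2.resize(im["scene"][165:285,310:420],None,fx=3.6,fy=3.6,interpolation=cv2.INTER_CUBIC)
b=cv2.resize(im["top"][140:240,160:260],None,fx=3.9,fy=4.32,interpolation=cv2.INTER_CUBIC)
cv2.imwrite("pics/s1.png",np.hstack([a,b]))
E
```

```text
{'time_s': 22.275, 'q': [0.108, 0.1331, 1.6518, -0.0002, 1.3559, -1.2713], 'eef_pos': [0.5271, 0.1756, 0.2359], 'eef_rot': [0.0004, 0.0956, 0.9954, -0.0], 'wrist_force': [-0.0796, -0.3125, -3.0], 'torque': [-0.0524, -0.0208, -0.0266]}
```

View pics/s1.png

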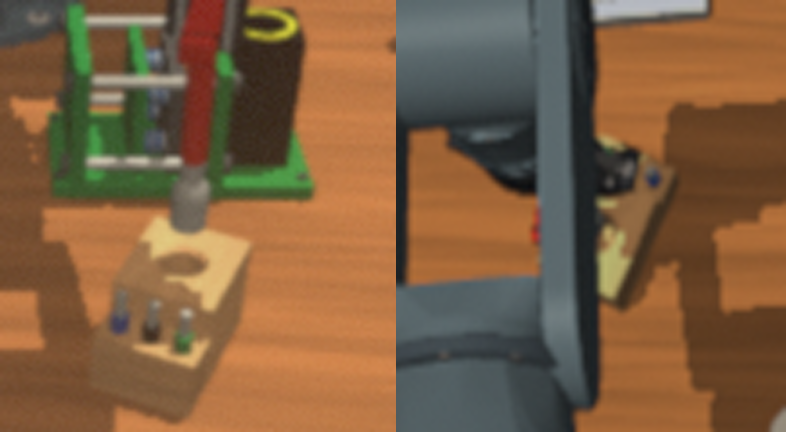

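Socket (px 188,228) is directly over the hole (185,262). Lowering.

Call:
carry_out(
  deltas="-0.5 0.6 10 0 0 0 1; -0.5 0.6 20 0 0 0 1; -0.5 0.6 26 0 0 0 1; -0.5 0.6 30 0 0 0 1; -0.5 0.6 33 0 0 0 1; -0.5 0.6 36 0 0 0 1; -0.5 0.6 36 0 0 0 1",
)

```text
time_s: 23.25
eef_pos: [0.527, 0.1765, 0.1991]
eef_rot: [-0.0, 0.095, 0.995, -0.0]
wrist_force: [-0.7, 0.3, -3.3]
opening: 0.247
grasp_force: 59.9
```

```bash
python3 st.py
```

```text
{'time_s': 23.25, 'eef_pos': [0.527, 0.177, 0.199], 'eef_rot': [-0.0, 0.095, 0.995, -0.0], 'wrist_force': [-0.701, 0.318, -3.277], 'torque': [0.026, -0.03, -0.037]} -1.27
```

Foot is 6 mm inside, free.

Call:
carry_out(
  deltas="0 0 6 0 0 0 1; 0 0 12 0 0 0 1; 0 0 18 0 0 0 1; 0 0 24 0 0 0 1; 0 0 30 0 0 0 1; 0 0 36 0 0 0 1; 0 0 42 0 0 0 1; 0 0 46 0 0 0 1; 0 0 49 0 0 0 1; 0 0 51 0 0 0 1; 0 0 52 0 0 0 1; 0 0 52 0 0 0 1",
)

```text
time_s: 24.75
eef_pos: [0.5272, 0.1766, 0.1473]
eef_rot: [0.0, 0.095, 0.995, 0.0]
wrist_force: [-0.5, 0.2, -3.2]
opening: 0.247
grasp_force: 59.9
```

```bash
python3 st.py
```

```text
{'time_s': 24.75, 'eef_pos': [0.527, 0.177, 0.147], 'eef_rot': [0.0, 0.095, 0.995, 0.0], 'wrist_force': [-0.526, 0.231, -3.166], 'torque': [0.071, 0.029, 0.023]} -1.27
```

Call:
carry_out(
  deltas="0 0 1 0 0 0 1; 0 0 2 0 0 0 1; 0 0 2.3 0 0 0 1; 0 0 2.3 0 0 0 1",
)

```text
time_s: 25.25
eef_pos: [0.5274, 0.1766, 0.1455]
eef_rot: [0.0, 0.095, 0.995, 0.0]
wrist_force: [-0.6, -0.5, 0.3]
opening: 0.243
grasp_force: 60.3
```

Home on the floor. Opening slowly, then retreating up.

Call:
carry_out(
  deltas="0 0 0 0 0 0 0.7; 0 0 0 0 0 0 0.5; 0 0 0 0 0 0 0.2; 0 0 0 0 0 0 0; 0 0 0 0 0 0 0; 0 0 0 0 0 0 0; 0 0 -20 0 0 0 0; 0 0 -50 0 0 0 0; 0 0 -90 0 0 0 0; 0 0 -130 0 0 0 0; 0 0 -130 0 0 0 0",
)

```text
time_s: 26.62
eef_pos: [0.5292, 0.1768, 0.2792]
eef_rot: [0.004, 0.095, 0.995, 0.001]
wrist_force: [-0.5, 0.1, -0.1]
opening: 1.0
grasp_force: 0.0
```

Call:
carry_out(
  deltas="50 20 0 0 0 0 0; 100 40 0 0 0 0 0; 150 60 0 0 0 0 0; 200 80 0 0 0 0 0; 250 100 0 0 0 0 0; 250 100 0 0 0 0 0; 250 100 0 0 0 0 0; 250 100 0 0 0 0 0",
)

```text
time_s: 27.62
eef_pos: [0.3015, 0.3215, 0.2746]
eef_rot: [-0.0, 0.096, 0.995, -0.0]
wrist_force: [-0.2, 0.8, 0.3]
opening: 0.998
grasp_force: 0.0
```

```bash
python3 - <<'E'
from h import *
o=sensors.get_obs();print({k:np.round(o[k],4).tolist() for k in("time_s","eef_pos","wrist_force","opening")})
im={n:vision.camera(n) for n in("scene","top")}
a=cv2.resize(im["scene"][170:290,170:400],None,fx=3.2,fy=2.5,interpolation=cv2.INTER_CUBIC)
b=cv2.resize(im["top"][140:220,180:350],None,fx=736/170,fy=3.7,interpolation=cv2.INTER_CUBIC)
cv2.imwrite("pics/end.png",np.vstack([a,b[:300]]))
E
```

```text
{'time_s': 27.625, 'eef_pos': [0.3015, 0.3215, 0.2746], 'wrist_force': [-0.2194, 0.8397, 0.2979], 'opening': 0.9984}
```

View pics/end.png

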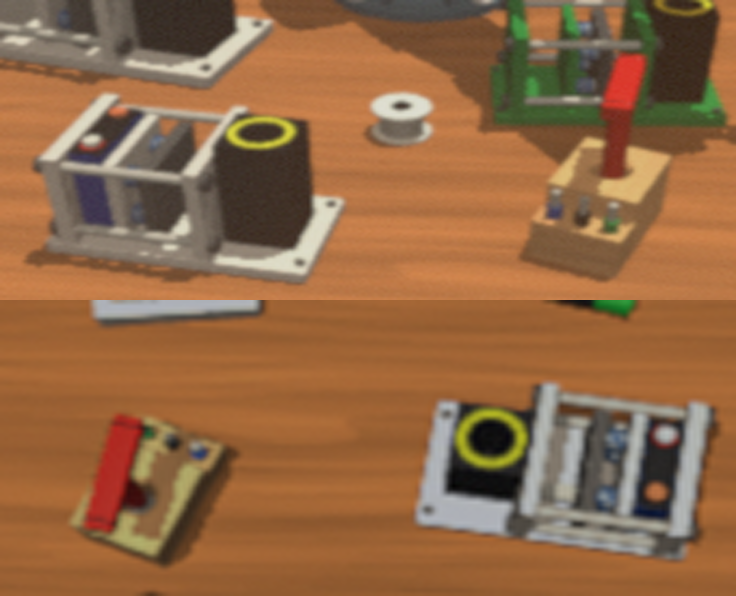

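The key stands upright in its stand (top crop px (617,110)). The cell is clamped against the end plate, and the spool, green fixture and driver sit where they were.

```bash
python3 -c "
from bench import ctrl
print(ctrl.hand_in())"
```

```text
the job is handed in; nothing more can be done
None
```

The job is handed in at about 28 s: the cell is clamped at roughly 18–24 N (estimated from the turn angle and a noisy key torque reading), and the key is back upright and fully home in its stand. The largest force I read on the well was about 20 N, at the chamfer, and nothing else on the bench was touched.

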